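# Set the suction and start the dust extractor at its guarded control station

## Robot

A 6-joint arm with a two-finger parallel gripper is mounted at the origin on a cart in front of the work surface, level with it; the furniture and walls round the work are solid. World frame = base frame: x ahead of the robot, y to its left, z up, the work surface at z = 0. Lengths are in mm, angles in rad, forces in N, time in s.
With the tool pointing down it reaches from about 275 to 1000 mm from the base axis. Payload 8.4 kg.
Tool frame: the origin (TCP) lies between the finger pads; the fingertips stand 8 mm ahead of it and the grasp point (between the pads) lies 11 mm behind it (tcp_to_tips is the distance from the TCP to the fingertips, in mm); z points along the fingers, y is the line along which they close (so a half turn about z gives the same grasp; the last joint's range is limited). The gripper opens to 85 mm and grips with 20 to 120 N. Pads are 22 mm wide; open, the fingers measure 114 mm over their backs; the gripper's body (76 mm by 85 mm) begins 54 mm behind the grasp point. The pads swing forward as they close: fully open they stand 13 mm farther back than shut.
Start: joints at [-1.219, 0.353, 1.633, -0, 1.155, -0.002], TCP at [216.539, -586.292, 239.281] pointing down, gripper open.
Joint ranges: [-2.63, 2.63], [-0.92, 2.1], [0.06, 2.66], [-1.3, 4.44], [0, 2.69], [-3.02, 3.02]. Speed limits (rad/s): [2.22, 2.22, 2.79, 3.14, 3.14, 3.14].

## Interface

Orientations are given as [roll, pitch, yaw] about the fixed x, y, z axes, in that order (R = Rz(yaw) Ry(pitch) Rx(roll)).
In Python, from rig import * gives the robot as it stands.
- The arm moves only by the tool step_arm, never from a script. Its argument "motion" is a list of rows, each an object with "claw": the finger opening in mm, from 0 to 85.4; "delta_pos": the shift along the tool's x, y, z in mm, a list of three; "turn": the turn about the tool's z in rad. In form: [{"claw": claw, "delta_pos": [dx, dy, dz], "turn": turn}, ...]. A call has 1 to 8 rows; each row shifts and turns the commanded pose from where the row before left it, along the tool's axes as they then stand; what a row does not reach is not made up. A row lasts 1/12 s, in which the tool goes at most 41.7 mm and 7.16 degrees, less where a joint would pass 70% of its speed; a pose out of reach is approached as far as the arm can. A call is refused whole if a number of a shift passes 41.7 or a number of a turn 0.125, either way. A call with a gripper value outside its range is refused whole. The fingers move at their own pace and stop on an object; "force" is the grip in N (left out, the last holds). Time passes only in rows, so rows that do not move let the fingers close. It gives the time, the measured TCP pose, the force, the opening and the grip force at its end, in the units of the state.
- sense(): the state, without advancing time (a new reading comes with each control period).
- grab_frame(name): name is "side" or "top"; returns a dict with "img" (420x560x3 uint8, red, green, blue), "vertical_fov" (degrees; the focal length in pixels is half the picture's height over the tangent of half this angle, whatever the lens; pixels are square), "cx", "cy" (the principal point, pixels), "R" (3x3) and "t" (3): a world point X has camera coordinates R X + t. Camera axes: x right, y down, z forward; pixel columns grow to the right and rows downward; lengths in mm; the calibration is good to about 2 mm. A picture is of the moment at which its call begins. There is no depth.
- sign_off(): hands the job in; it is judged then, once.
The state is a dict: "clock": time; "qpos": joint angles; "qvel": joint speeds; "joint_efforts": joint torques, N m; "eef_pos": TCP position; "tcp_rot": TCP orientation; "contact_force": force on the tool from outside, world axes, zero at the start; "wrist_torque": the same for the moment, N m; "opening": opening from 0.0 (shut) to 1.0 (fully open); "grasp_force": force on a finger pad.
Only numpy, scipy, OpenCV 4.12 (cv2) and the standard library are available. Lean on these libraries where they do the work, as an engineer would, in place of code of your own. Each camera call takes 0.05 s, during which the arm holds its last target. There are 200 camera calls.

## Task

Get the dust extractor going from its bench control station. First turn the small inner knob clockwise until its white line points at the white mark on the outer ring, without moving that ring (it is set for the hose that is fitted); then flip the black guard all the way up and over until it stays open by itself, and press the start button beneath it fully in and let it go. Leave the guard open, do not press the round-headed stop button, and do not disturb the tools lying around.

Things in the scene. Friction and masses are not known exactly. Their poses are not given: they have to be found in the camera images.
- console: Control station fixed to the worktop: grey enclosure 130 mm deep (own x), 230 mm wide (own y), with a 17 mm lug each side; sloping panel 53 mm high in front, 75 mm at the back, rising 10 degrees to own +x. Origin under the middle of its base; own -x is the operator's side, +y left, z up. On the panel: concentric knobs 68 mm left of the middle, guard 14 mm right, stop button 83 mm right.
- knob_top (a point): Centre of the inner knob's top face, on the common axis of knob and ring. Fixed; axes are the panel's: z = knob axis (panel normal, leaning 10 degrees to the operator), x up the slope, y left. Inner knob: black, round, 25 mm in diameter, white line on top and side; its top is 44 mm above the panel and 30 mm above the ring's top face.
- suction_knob (a joint): Angle of the inner knob in rad, 0 to 4.71, growing clockwise seen from above; at 0 its line points to half past seven (12 o'clock = up the slope). Friction 0.03 N m; it stays where it is left. Knob and ring use the same zero, so line and mark agree when both joint values are equal.
- hose_ring (a joint): Angle of the outer ring in rad, same zero and sense as the inner knob; friction 0.05 N m. The ring is dark steel, knurled, 50 mm in diameter, its top face 14 mm above the panel, with one white mark on its top face. It must stay as it is.
- knob_pointer (a point): Point that turns with the inner knob, in the direction of its white line, 20 mm from the axis at the height of the ring's top face.
- ring_mark (a point): The white mark on the outer ring's top face, 20 mm from the axis.
- guard (a joint): Angle of the guard in rad: 0 closed, 2.25 fully open against its stop. Only gravity moves it: it is upright at about 1.75, falls shut below that and falls open beyond it. 60 g.
- guard_tab (a point): Grip point on the guard's pull tab; moves with it. Guard: black cap 93 mm long, 58 wide, top 26 mm above the panel, hinged at its back edge. Tab: tongue 14 mm wide (along the hinge), 8 thick, 28 long, from the middle of the guard's front edge to 18 mm beyond the enclosure; this point is 10 mm from its end. Axes: the panel's when closed (-x to the operator, y along the hinge), turning with it.
- guard_hinge (a point): Middle of the guard's hinge line, which runs along this frame's y; the frame is the panel's (fixed), x up the slope, z the panel normal. The tab point is 111 mm from it.
- start_button (a joint): Travel of the start button in m: 0 out, 0.005 fully in, springs back; 2 N to begin, 4.5 N to press fully in.
- start_top (a point): Centre of the top face of the start button (z is the panel normal): grey flat round button 27 mm in diameter in a steel collar, its top 13.5 mm above the panel and 7.5 mm above the collar, under the guard, 60 mm in front of the hinge line.
- stop_button (a joint): Travel of the stop button in m, 0 to 0.005, springs back. Not to be pressed.
- stop_top (a point): Top centre of the stop button: grey mushroom head 40 mm in diameter, top 26 mm above the panel, outside the guard on the right. Leave alone.
- tape_measure: Bystander: tape measure 53x96x71 mm, loose, left of the station, behind the vice; origin at its underside. Leave alone.
- square: Bystander: combination square 74x200x24 mm, loose, in front of the station; origin at its underside. Leave alone.
- block_plane: Bystander: block plane 44x160x50 mm, loose, behind and left of the vice; origin at its underside. Leave alone.

How it is judged (in metres and radians):
On the way, in this order (a step that is already met when the one before it is completed fails the run):
1. the inner knob's line points at the ring's mark (within 3.5 mm at 20 mm radius, 10 degrees) (distance between knob_pointer and ring_mark below 0.0035 m), for 0.2 s.
2. the guard is flipped up past upright (over 1.9 rad) (value of joint guard above 1.9 rad), for 0.2 s.
3. the start button is pressed in by more than 4 of its 5 mm (value of joint start_button above 0.004 m), for 0.1 s.
At the end, for the whole second after the job is handed in: The knob line agrees with the ring mark within 3.5 mm at 20 mm radius (10 degrees); the ring is as it was (mark moved under 4 mm); the guard stands open by itself (over 1.9 rad); the start button, once pressed in over 4 mm, is out again, and so is the stop button (both under 1 mm in) (distance between knob_pointer and ring_mark below 0.0035 m and distance of ring_mark from where it was at the start of the episode below 0.004 m and value of joint guard above 1.9 rad and value of joint each of start_button, stop_button below 0.001 m); the robot touches nothing.
It fails at once if the outer ring is turned (its mark moves more than 4 mm) (distance of ring_mark from where it was at the start of the episode above 0.004 m).
It fails at once if the stop button is pressed (more than 2 mm) (value of joint stop_button above 0.002 m).
It fails at once if a tool lying around is moved more than 30 mm (distance of any of tape_measure, square, block_plane from where it was at the start of the episode above 0.03 m).
It also fails if it takes over 61 s, if anything falls off the work surface, if the arm or the gripper's body presses on something with over 40 N, if the wrist force passes 120 N, or if a joint passes its speed limit or range.

## Working session

There is one attempt and no reset: what is moved stays moved. The work goes in short steps, Python scripts to look and compute and a tool call to move; the robot and the scene stay as the last step left them, time stands still between calls to the robot, and variables do not carry over. Pictures are saved under pics/ and viewed, at most 10 in all, crops included, and the job is handed in when it is done.

Besides the shell and the picture viewer there is one more tool, called after "Emit:" as name(argument=value, ...), one argument or row to a line, values as JSON. step_arm: Moves the arm, as the interface text tells. Its arguments: {"type":"object","properties":{"motion":{"type":"array","items":{"type":"object","properties":{"claw":{"type":"number"},"delta_pos":{"type":"array","items":{"type":"number"}},"turn":{"type":"number"}}}},"force":{"type":"number"}},"required":["motion"]}

```bash
mkdir -p pics; ls; python3 - <<'E'
from rig import *
import cv2
print(sense())
for n in("side","top"):
    f=grab_frame(n); cv2.imwrite(f"pics/{n}0.png",f["img"][:,:,::-1])
    print(n,f["vertical_fov"],f["cx"],f["cy"],f["R"],f["t"])
E
```

```text
pics
{'clock': 0.0, 'qpos': array([-1.21939671e+00,  3.53643339e-01,  1.63415797e+00,  2.87218613e-05,
        1.15521909e+00, -2.41723426e-03]), 'qvel': array([ 0.0008038 , -0.00026129, -0.00046729,  0.00108818, -0.00072253,
        0.00052998]), 'joint_efforts': array([ 8.27227541e-04, -6.05242181e+01, -3.42076993e+01, -4.56308680e-05,
        9.58556804e-03,  2.46611427e-05]), 'eef_pos': array([ 216.38160253, -585.83081462,  238.55449087]), 'tcp_rot': array([-3.14016498e+00, -2.97116749e-05,  3.53805214e-01]), 'contact_force': array([-0.04606311, -0.52206499, -0.17568086]), 'wrist_torque': array([ 0.04060093, -0.01547369, -0.00017569]), 'grasp_force': 0.0, 'opening': 1.0000113150624017}
side 46.30692502424448 283.4827034648384 209.6694562637883 [[ 0.89432716 -0.44733623  0.00832041]
 [-0.17946019 -0.37569294 -0.90920232]
 [ 0.40984506  0.81163114 -0.41627145]] [-490.51844513  128.91181979 1226.23000667]
top 43.474997370916924 279.90883110615124 212.73006703912864 [[-0.02355285 -0.99922585 -0.03151125]
 [-0.99844219  0.02510575 -0.04982857]
 [ 0.05058111  0.03028856 -0.99826056]] [-121.10286893  467.07582621 1150.06960934]
```

View pics/top0.png

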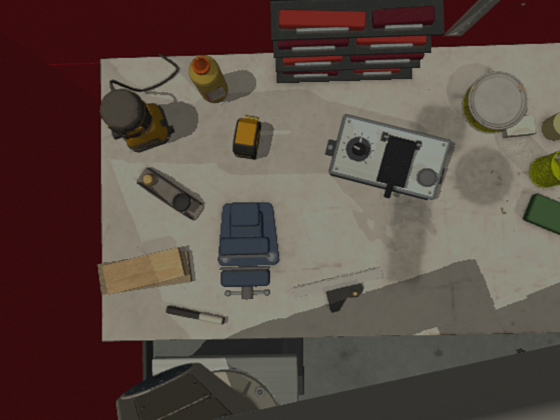

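View pics/side0.png

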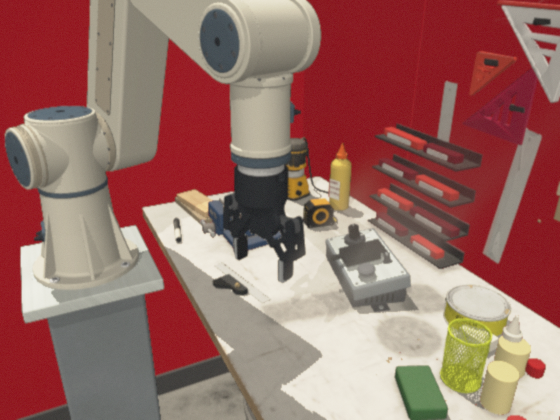

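```bash
python3 - <<'E'
import cv2
a=cv2.imread("pics/top0.png")[105:210,320:460]
b=cv2.imread("pics/side0.png")[215:315,315:420]
cv2.imwrite("pics/topc.png",cv2.resize(a,None,fx=5.5,fy=5.5,interpolation=cv2.INTER_CUBIC))
E
```

```text
(no output)
```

View pics/topc.png

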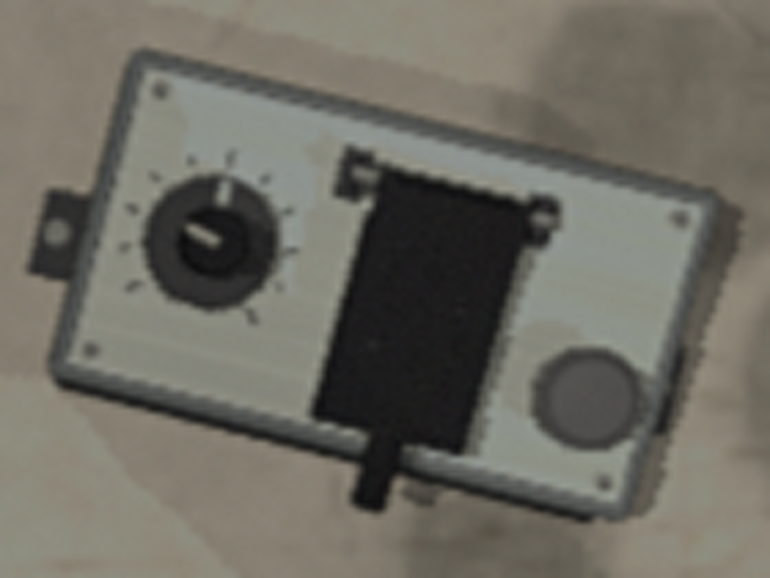

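```bash
cat > geo.py <<'E'
import numpy as np
from scipy.optimize import least_squares
V={"top":(43.474997370916924,279.90883110615124,212.73006703912864,
 np.array([[-0.02355285,-0.99922585,-0.03151125],[-0.99844219,0.02510575,-0.04982857],[0.05058111,0.03028856,-0.99826056]]),np.array([-121.10286893,467.07582621,1150.06960934])),
"side":(46.30692502424448,283.4827034648384,209.6694562637883,np.array([[0.89432716,-0.44733623,0.00832041],[-0.17946019,-0.37569294,-0.90920232],[0.40984506,0.81163114,-0.41627145]]),np.array([-490.51844513,128.91181979,1226.23000667]))}
def proj(v,X):
    fv,cx,cy,R,t=V[v]; f=210/np.tan(np.radians(fv/2)); c=R@X+t
    return np.array([cx+f*c[0]/c[2],cy+f*c[1]/c[2]])
def ray(v,p):
    fv,cx,cy,R,t=V[v]; f=210/np.tan(np.radians(fv/2))
    return -R.T@t, R.T@np.array([(p[0]-cx)/f,(p[1]-cy)/f,1])
def onplane(v,p,P0,n):
    o,d=ray(v,p); return o+d*(n@(P0-o))/(n@d)
a=np.radians(10)
Rp=np.array([[np.cos(a),0,-np.sin(a)],[0,1,0],[np.sin(a),0,np.cos(a)]])
def Rz(w): return np.array([[np.cos(w),-np.sin(w),0],[np.sin(w),np.cos(w),0],[0,0,1]])
def pan(s,y,h): return np.array([0,0,64])+Rp@np.array([s,y,h])   # console own
E
cat > fit.py <<'E'
from geo import *
cp=lambda u,v:np.array([320+(u+.5)/5.5-.5,105+(v+.5)/5.5-.5])
C=[((140,52),(65,115,75)),((722,200),(65,-115,75)),((620,518),(-65,-115,53)),((55,375),(-65,115,53))]
def res(q):
    W=lambda X:Rz(q[2])@X+[q[0],q[1],0]
    r=[proj("top",W(np.array(X,float)))-cp(*p) for p,X in C]
    r+=[proj("top",W(pan(q[3],68,44)))-cp(212,241), proj("top",W(pan(q[3],68,14)))-cp(211,242),proj("top",W(pan(q[4],-83,26)))-cp(589,398)]
    return np.concatenate(r)
s=least_squares(res,[420,-120,-.25,0,-20]); q=s.x; print(q,s.fun.round(2))
W=lambda X:Rz(q[2])@X+[q[0],q[1],0]
Rw=Rz(q[2])@Rp
print("knob_top",W(pan(q[3],68,44)),"n",Rw[:,2]); n=Rw[:,2]
for name,h,c,tip in(("line",44,(213,242),(188,228)),("line2",44,(213,242),(195,232)),("mark",14,None,(225,192))):
    P0=W(pan(q[3],68,h)); d=Rw.T@(onplane("top",cp(*tip),P0,n)-(P0 if c is None else onplane("top",cp(*c),P0,n)))
    # clockwise angle from 12 o'clock (+x), left=+y  ; zero at 7:30 = -135deg
    cw=np.degrees(np.arctan2(-d[1],d[0])); print(name,d.round(1),"clock",cw,"joint",np.radians((cw+135)))
tp=onplane("top",cp(366,508),W(pan(-75,-14,10)),n); print("tab tip own",Rp.T@(Rz(q[2]).T@(tp-[q[0],q[1],0])-[0,0,64]))
hl=onplane("top",cp(365,172),W(pan(0,0,10)),n); print("hinge own",Rp.T@(Rz(q[2]).T@(hl-[q[0],q[1],0])-[0,0,64]))
for nm,X in (("knob",pan(q[3],68,44)),("stop",pan(q[4],-83,26)),("BL",(-65,115,53)),("TR",(65,-115,75)),("tabtip",pan(-84,-14,10))): print(nm,"side px",proj("side",W(np.array(X))).round(1))
E
python3 fit.py; python3 - <<'E'
import cv2
b=cv2.imread("pics/side0.png")[215:315,315:420]
cv2.imwrite("pics/sidec.png",cv2.resize(b,None,fx=6,fy=6,interpolation=cv2.INTER_CUBIC))
E
```

```text
[ 5.73009142e+02 -3.65281219e+02 -2.83810604e-01  1.13156405e-02
 -2.10868128e+01] [-1.17 -1.85  0.87 -1.3   1.24  2.2  -2.1   0.61  0.71  0.15 -0.16 -0.
  0.52  0.15]
knob_top [ 584.72605337 -297.86518735  107.33350607] n [-0.16670145  0.04862424  0.98480775]
line [ 2.7 10.2 -0. ] clock -75.35089693076715 joint 1.0410732444195683
line2 [ 1.9  7.3 -0. ] clock -75.54231379215547 joint 1.0377323899445086
mark [19.4 -0.4 -0. ] clock 1.261705042797025 joint 2.378215397378169
tab tip own [-82.35376935 -16.09768935  10.        ]
hinge own [39.64540477 18.68983254 10.        ]
knob side px [352.8 225.6]
stop side px [365.8 266.2]
BL side px [323.8 238.4]
TR side px [411.  274.8]
tabtip side px [329.9 263. ]
```

View pics/sidec.png

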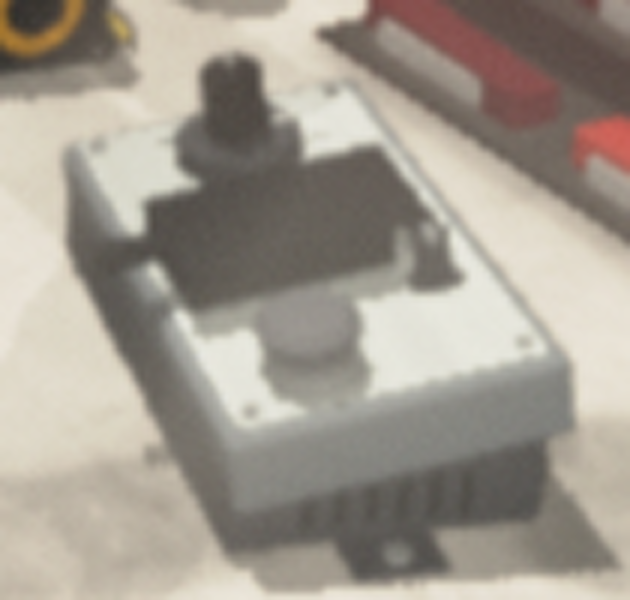

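```bash
cat > tri.py <<'E'
from geo import *
cp=lambda u,v:np.array([320+(u+.5)/5.5-.5,105+(v+.5)/5.5-.5])
cs=lambda u,v:np.array([315+(u+.5)/6-.5,215+(v+.5)/6-.5])
q=[573,-365.3,-.284]
for nm,t,s in(("knob",(212,241),(233,60)),("stop",(589,398),(312,315)),("tabtip top end",(367,507),(97,248)),("guardFL",(314,412),(148,200)),("guardFR",(466,452),(183,308)),("BL",(55,375),(68,152)),("TR",(722,200),(572,372)),("BR",(620,515),(228,432)),("TL",(140,52),(350,85))):
    o1,d1=ray("top",cp(*t)); o2,d2=ray("side",cs(*s))
    k=np.linalg.lstsq(np.c_[d1,-d2],o2-o1,rcond=None)[0]
    A,B=o1+k[0]*d1,o2+k[1]*d2; X=(A+B)/2
    print(nm,X.round(1),"gap",np.linalg.norm(A-B).round(1),"panel",(Rp.T@(Rz(q[2]).T@(X-[q[0],q[1],0])-[0,0,64])).round(1))
E
python3 tri.py
```

```text
knob [ 585.7 -296.8  109.2] gap 2.2 panel [ 1.  69.3 45.7]
stop [ 526.8 -437.9   83.3] gap 1.6 panel [-20.3 -82.6  23.2]
tabtip top end [ 488.5 -355.1   77.5] gap 1.2 panel [-80.3 -13.9  27.9]
guardFL [ 524.  -335.8   79.9] gap 0.1 panel [-51.7  14.5  25.3]
guardFR [ 506.4 -393.2   67.8] gap 5.0 panel [-54.6 -45.4  13.5]
BL [ 545.1 -241.8   50.5] gap 1.8 panel [-62.8 110.8  -2.6]
TR [ 601.3 -493.3   70.6] gap 0.0 panel [  63.2 -114.9   -4.4]
BR [ 483.7 -454.1   56.1] gap 0.8 panel [ -61.3 -110.3    2.8]
TL [ 664.1 -275.5   71.4] gap 0.9 panel [ 62.6 111.7  -3.5]
```

Emit:
step_arm(
  motion=[
    {"claw":50,"delta_pos":[15,-5,0],"turn":0},
    {"claw":50,"delta_pos":[28,-9,0],"turn":0},
    {"claw":50,"delta_pos":[28,-9,0],"turn":0},
    {"claw":50,"delta_pos":[28,-9,5],"turn":0},
    {"claw":50,"delta_pos":[28,-9,5],"turn":0},
    {"claw":50,"delta_pos":[28,-9,5],"turn":0},
    {"claw":50,"delta_pos":[28,-9,5],"turn":0},
    {"claw":50,"delta_pos":[28,-9,5],"turn":0},
  ],
  force=20,
)

```text
clock: 0.77
eef_pos: [392.2, -447.5, 213.9]
tcp_rot: [-3.141, -0.0, 0.354]
contact_force: [-0.6, -0.2, -0.8]
opening: 0.584
grasp_force: 0.0
```

Emit:
step_arm(
  motion=[
    {"claw":50,"delta_pos":[28,-9,5],"turn":0},
    {"claw":50,"delta_pos":[28,-9,5],"turn":0},
    {"claw":50,"delta_pos":[28,-9,5],"turn":0},
    {"claw":50,"delta_pos":[28,-9,5],"turn":0},
    {"claw":50,"delta_pos":[28,-9,5],"turn":0},
    {"claw":50,"delta_pos":[28,-9,5],"turn":0},
    {"claw":50,"delta_pos":[28,-9,5],"turn":0},
    {"claw":50,"delta_pos":[0,0,0],"turn":0},
  ],
)

```text
clock: 1.43
eef_pos: [556.2, -318.2, 178.1]
tcp_rot: [-3.14, -0.001, 0.357]
contact_force: [-0.4, 1.5, 0.6]
opening: 0.588
grasp_force: 0.0
```

```bash
cat > to.py <<'E'
import sys
from rig import *
import numpy as np
from scipy.spatial.transform import Rotation as R
s=sense(); M=R.from_euler("xyz",s["tcp_rot"]).as_matrix()
T=np.array([float(a) for a in sys.argv[1:4]])
print("pos",s["eef_pos"].round(1),"rot",s["tcp_rot"].round(3),"q",s["qpos"].round(2),"open",round(s["opening"],2),"t",s["clock"],"F",s["contact_force"].round(1))
print("tool delta",(M.T@(T-s["eef_pos"])).round(1))
E
python3 to.py 586 -297.5 140
```

```text
pos [ 556.2 -318.2  178.1] rot [-3.14e+00 -1.00e-03  3.57e-01] q [-0.52  0.44  1.65  0.    1.05  0.69] open 0.59 t 1.4333 F [-0.4  1.5  0.6]
tool delta [35.1 -8.9 38.1]
```

Emit:
step_arm(
  motion=[
    {"claw":50,"delta_pos":[17.5,-4.5,9],"turn":0},
    {"claw":50,"delta_pos":[17.5,-4.5,9],"turn":0},
    {"claw":50,"delta_pos":[0,0,10],"turn":0},
    {"claw":50,"delta_pos":[0,0,10],"turn":0},
    {"claw":50,"delta_pos":[0,0,0],"turn":0},
  ],
)

```text
clock: 1.85
eef_pos: [580.9, -301.0, 138.5]
tcp_rot: [-3.139, 0.003, 0.354]
contact_force: [-1.0, 0.6, 0.3]
opening: 0.582
grasp_force: 0.0
```

```bash
python3 to.py 587 -298 96; python3 - <<'E'
from rig import *
import cv2,numpy as np
a=grab_frame("top")["img"][90:210,310:450,::-1]; b=grab_frame("side")["img"][150:290,290:430,::-1]
a=cv2.resize(a,(400,343),interpolation=2); b=cv2.resize(b,(400,400),interpolation=2)
o=np.zeros((400,800,3),np.uint8); o[:343,:400]=a; o[:,400:]=b
cv2.imwrite("pics/near1.png",o)
E
```

```text
pos [ 580.9 -301.   138.5] rot [-3.139e+00  3.000e-03  3.540e-01] q [-0.48  0.5   1.65 -0.    1.    0.74] open 0.58 t 1.85 F [-1.   0.6  0.3]
tool delta [ 6.9 -0.6 42.4]
```

View pics/near1.png

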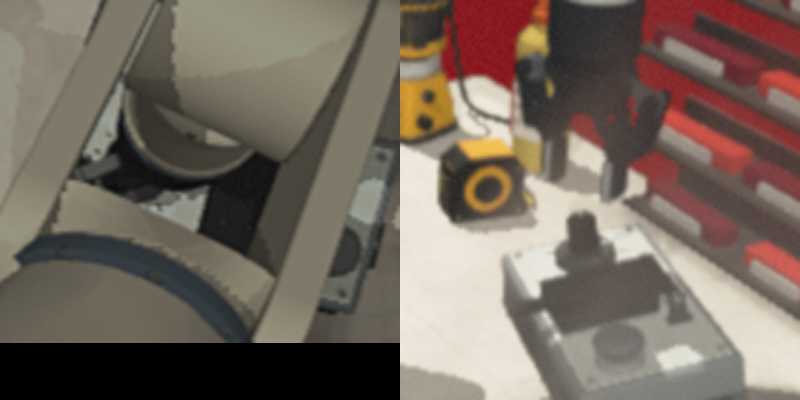

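Emit:
step_arm(
  motion=[
    {"claw":50,"delta_pos":[6,-0.5,0],"turn":0},
    {"claw":50,"delta_pos":[0,0,10],"turn":0},
    {"claw":50,"delta_pos":[0,0,12],"turn":0},
    {"claw":50,"delta_pos":[0,0,12],"turn":0},
    {"claw":50,"delta_pos":[0,0,8],"turn":0},
    {"claw":50,"delta_pos":[0,0,0],"turn":0},
    {"claw":50,"delta_pos":[0,0,0],"turn":0},
  ],
)

```text
clock: 2.53
eef_pos: [587.5, -299.0, 98.2]
tcp_rot: [-3.14, 0.001, 0.354]
contact_force: [-0.1, -0.1, 0.3]
opening: 0.581
grasp_force: 0.0
```

```bash
python3 to.py 587 -298 96
```

```text
pos [ 587.5 -299.    98.2] rot [-3.14e+00  1.00e-03  3.54e-01] q [-0.47  0.56  1.66 -0.    0.93  0.74] open 0.58 t 2.5333 F [-0.1 -0.1  0.3]
tool delta [-0.1 -1.1  2.2]
```

Emit:
step_arm(
  motion=[
    {"claw":34,"delta_pos":[0,-1,2],"turn":0},
    {"claw":30,"delta_pos":[0,0,0],"turn":0},
    {"claw":28,"delta_pos":[0,0,0],"turn":0},
    {"claw":26,"delta_pos":[0,0,0],"turn":0},
    {"claw":24,"delta_pos":[0,0,0],"turn":0},
    {"claw":22,"delta_pos":[0,0,0],"turn":0},
    {"claw":20,"delta_pos":[0,0,0],"turn":0},
    {"claw":20,"delta_pos":[0,0,0],"turn":0},
  ],
  force=20,
)

```text
clock: 3.2
eef_pos: [587.6, -297.6, 97.8]
tcp_rot: [-3.14, -0.0, 0.354]
contact_force: [-2.2, 5.2, 3.7]
opening: 0.28
grasp_force: 19.2
```

Emit:
step_arm(
  motion=[
    {"claw":20,"delta_pos":[0,-1,0],"turn":0.06},
    {"claw":20,"delta_pos":[0,0,0],"turn":0.1},
    {"claw":20,"delta_pos":[0,0,0],"turn":0.1},
    {"claw":20,"delta_pos":[0,0,0],"turn":0.1},
    {"claw":20,"delta_pos":[0,0,0],"turn":0.1},
    {"claw":20,"delta_pos":[0,0,0],"turn":0.1},
    {"claw":20,"delta_pos":[0,0,0],"turn":0.1},
    {"claw":20,"delta_pos":[0,0,0],"turn":0},
  ],
)

```text
clock: 3.87
eef_pos: [587.7, -297.6, 97.7]
tcp_rot: [3.141, -0.001, -0.311]
contact_force: [-0.2, 0.2, 1.6]
opening: 0.275
grasp_force: 20.2
```

Emit:
step_arm(
  motion=[
    {"claw":20,"delta_pos":[0,0,0],"turn":0.1},
    {"claw":20,"delta_pos":[0,0,0],"turn":0.1},
    {"claw":20,"delta_pos":[0,0,0],"turn":0.1},
    {"claw":20,"delta_pos":[0,0,0],"turn":0.1},
    {"claw":20,"delta_pos":[0,0,0],"turn":0.1},
    {"claw":20,"delta_pos":[0,0,0],"turn":0.1},
    {"claw":20,"delta_pos":[0,0,0],"turn":0.08},
    {"claw":20,"delta_pos":[0,0,0],"turn":0},
  ],
)

```text
clock: 4.53
eef_pos: [587.7, -297.9, 97.8]
tcp_rot: [-3.141, -0.001, -0.987]
contact_force: [-1.9, -1.9, 2.0]
opening: 0.28
grasp_force: 31.2
```

Emit:
step_arm(
  motion=[
    {"claw":20,"delta_pos":[0,0,0],"turn":0},
    {"claw":20,"delta_pos":[0,0,0],"turn":0},
  ],
)

```text
clock: 4.7
eef_pos: [587.7, -297.9, 97.8]
tcp_rot: [-3.141, -0.001, -0.982]
contact_force: [-2.3, -2.8, 4.3]
opening: 0.278
grasp_force: 31.3
```

Emit:
step_arm(
  motion=[
    {"claw":30,"delta_pos":[0,0,0],"turn":0},
    {"claw":50,"delta_pos":[0,0,0],"turn":0},
    {"claw":50,"delta_pos":[0,0,0],"turn":0},
    {"claw":50,"delta_pos":[0,0,0],"turn":0},
    {"claw":50,"delta_pos":[0,0,-15],"turn":0},
    {"claw":50,"delta_pos":[0,0,-25],"turn":0},
    {"claw":50,"delta_pos":[0,0,-25],"turn":-0.1},
    {"claw":50,"delta_pos":[0,0,-25],"turn":-0.1},
  ],
)

```text
clock: 5.37
eef_pos: [587.2, -297.1, 187.8]
tcp_rot: [3.141, 0.001, -0.781]
contact_force: [0.2, -0.6, 0.2]
opening: 0.587
grasp_force: 0.0
```

Emit:
step_arm(
  motion=[
    {"claw":50,"delta_pos":[0,15,-10],"turn":-0.1},
    {"claw":50,"delta_pos":[0,25,0],"turn":-0.1},
    {"claw":50,"delta_pos":[0,30,0],"turn":-0.1},
    {"claw":50,"delta_pos":[0,30,0],"turn":-0.1},
    {"claw":50,"delta_pos":[0,30,0],"turn":-0.1},
    {"claw":50,"delta_pos":[-15,30,0],"turn":0},
    {"claw":50,"delta_pos":[-15,30,0],"turn":0},
    {"claw":50,"delta_pos":[-15,30,0],"turn":0},
  ],
)

```text
clock: 6.03
eef_pos: [449.5, -481.1, 197.1]
tcp_rot: [-3.141, 0.0, -0.285]
contact_force: [0.7, -0.3, -0.2]
opening: 0.586
grasp_force: 0.0
```

Emit:
step_arm(
  motion=[
    {"claw":50,"delta_pos":[-20,30,0],"turn":0},
    {"claw":50,"delta_pos":[-20,25,0],"turn":0},
    {"claw":50,"delta_pos":[-20,10,0],"turn":0},
    {"claw":50,"delta_pos":[0,0,0],"turn":0},
  ],
)

```text
clock: 6.37
eef_pos: [370.6, -526.8, 196.9]
tcp_rot: [-3.141, 0.002, -0.289]
contact_force: [0.3, 0.4, 0.1]
opening: 0.59
grasp_force: 0.0
```

```bash
python3 to.py 500 -360 130; python3 - <<'E'
from rig import *
import cv2,numpy as np
f=grab_frame("top")["img"][:,:,::-1]; cv2.imwrite("pics/top1.png",f)
cv2.imwrite("pics/top1c.png",cv2.resize(f[105:210,320:460],None,fx=5.5,fy=5.5,interpolation=cv2.INTER_CUBIC))
E
```

```text
pos [ 370.6 -526.8  196.9] rot [-3.141e+00  2.000e-03 -2.890e-01] q [-0.96  0.42  1.63 -0.    1.09  0.9 ] open 0.59 t 6.3667 F [0.3 0.4 0.1]
tool delta [  76.7 -196.7   66.8]
```

View pics/top1c.png

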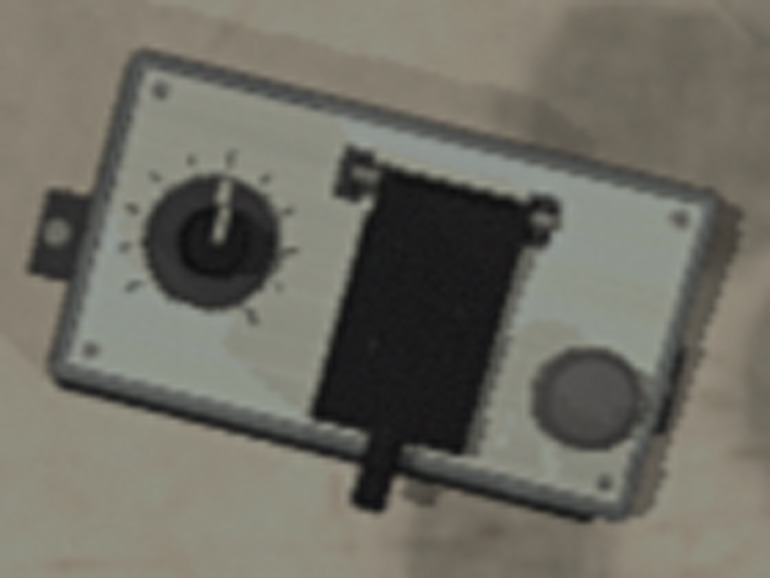

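```bash
cat > g.py <<'E'
from geo import *
q=[573.3,-365,-.284]
W=lambda s,y,h:(Rz(q[2])@pan(s,y,h)+[q[0],q[1],0]).round(1)
print("tab",W(-77,-14,20),"hinge",W(38,-14,18),"start",W(-22,-14,13.5))
p=None
for i,f in enumerate(np.radians(np.linspace(-9,111,25))):
    c=115*np.array([-np.cos(f),-np.sin(f)])
    if p is not None: print(i,np.degrees(f).round(),(c-p).round(1))
    p=c
E
python3 g.py; python3 to.py $(python3 -c "
from geo import *
v=Rz(-.284)@pan(-77,-14,20)+[573.3,-365,50];print(*v.round(1))")
```

```text
tab [ 493.3 -356.2   70.3] hinge [ 602.3 -388.    88.3] start [ 546.3 -371.7   73.5]
1 -4.0 [ -1.1 -10. ]
2 1.0 [ -0.3 -10. ]
3 6.0 [  0.6 -10. ]
4 11.0 [ 1.5 -9.9]
5 16.0 [ 2.3 -9.8]
6 21.0 [ 3.2 -9.5]
7 26.0 [ 4.  -9.2]
8 31.0 [ 4.8 -8.8]
9 36.0 [ 5.5 -8.4]
10 41.0 [ 6.2 -7.9]
11 46.0 [ 6.9 -7.3]
12 51.0 [ 7.5 -6.6]
13 56.0 [ 8.1 -6. ]
14 61.0 [ 8.6 -5.2]
15 66.0 [ 9.  -4.5]
16 71.0 [ 9.3 -3.7]
17 76.0 [ 9.6 -2.8]
18 81.0 [ 9.8 -2. ]
19 86.0 [10.  -1.1]
20 91.0 [10.  -0.3]
21 96.0 [10.   0.6]
22 101.0 [9.9 1.5]
23 106.0 [9.8 2.3]
24 111.0 [9.5 3.2]
pos [ 372.6 -526.2  197.1] rot [-3.141e+00  1.000e-03 -2.890e-01] q [-0.96  0.42  1.63 -0.    1.09  0.9 ] open 0.58 t 6.4167 F [-0.8  0.7 -0.1]
tool delta [  67.4 -197.3   76.8]
```

Emit:
step_arm(
  motion=[
    {"claw":40,"delta_pos":[6,-20,0],"turn":0},
    {"claw":40,"delta_pos":[10,-30,10],"turn":0},
    {"claw":40,"delta_pos":[10,-30,13],"turn":0},
    {"claw":40,"delta_pos":[10,-30,13],"turn":0},
    {"claw":40,"delta_pos":[10,-30,13],"turn":0},
    {"claw":40,"delta_pos":[10,-30,13],"turn":0},
    {"claw":40,"delta_pos":[11,-27,14],"turn":0},
    {"claw":40,"delta_pos":[0,0,0],"turn":0},
  ],
)

```text
clock: 7.08
eef_pos: [496.7, -350.1, 118.7]
tcp_rot: [-3.139, 0.003, -0.282]
contact_force: [-0.3, 0.3, 0.4]
opening: 0.464
grasp_force: 0.0
```

```bash
python3 to.py 493.3 -356.2 70.3; python3 - <<'E'
from rig import *
import cv2,numpy as np
f=grab_frame("top")["img"][:,:,::-1]; 
a=f[120:240,330:450]; b=grab_frame("side")["img"][190:290,290:390,::-1]
o=np.hstack([cv2.resize(a,(400,400),interpolation=2),cv2.resize(b,(400,400),interpolation=2)])
cv2.imwrite("pics/near2.png",o)
E
```

```text
pos [ 496.7 -350.1  118.7] rot [-3.139e+00  3.000e-03 -2.820e-01] q [-0.62  0.46  1.77  0.    0.92  1.23] open 0.46 t 7.0833 F [-0.3  0.3  0.4]
tool delta [-1.4  7.  48.4]
```

View pics/near2.png

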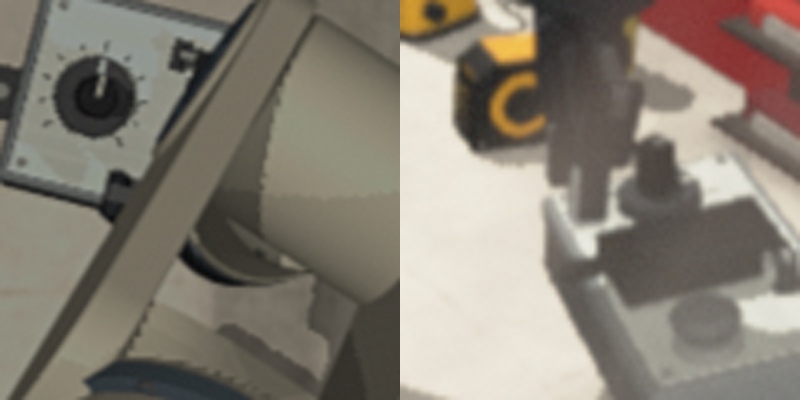

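Emit:
step_arm(
  motion=[
    {"claw":40,"delta_pos":[-1.5,7,0],"turn":0},
    {"claw":40,"delta_pos":[0,0,12],"turn":0},
    {"claw":40,"delta_pos":[0,0,12],"turn":0},
    {"claw":40,"delta_pos":[0,0,12],"turn":0},
    {"claw":40,"delta_pos":[0,0,12],"turn":0},
    {"claw":40,"delta_pos":[0,0,0],"turn":0},
    {"claw":40,"delta_pos":[0,0,0],"turn":0},
  ],
)

```text
clock: 7.77
eef_pos: [490.1, -361.6, 71.9]
tcp_rot: [-3.141, 0.002, -0.287]
contact_force: [0.2, 0.2, 0.3]
opening: 0.465
grasp_force: 0.0
```

Emit:
step_arm(
  motion=[
    {"claw":26,"delta_pos":[0,0,0],"turn":0},
    {"claw":22,"delta_pos":[0,0,0],"turn":0},
    {"claw":18,"delta_pos":[0,0,0],"turn":0},
    {"claw":15,"delta_pos":[0,0,0],"turn":0},
    {"claw":10,"delta_pos":[0,0,0],"turn":0},
    {"claw":10,"delta_pos":[0,0,0],"turn":0},
    {"claw":10,"delta_pos":[0,0,0],"turn":0},
  ],
  force=20,
)

```text
clock: 8.35
eef_pos: [492.5, -357.1, 73.7]
tcp_rot: [-3.135, 0.001, -0.287]
contact_force: [9.6, 25.0, 5.4]
opening: 0.154
grasp_force: 22.3
```

Emit:
step_arm(
  motion=[
    {"claw":10,"delta_pos":[0,-2.5,0],"turn":0},
    {"claw":10,"delta_pos":[0,-2.5,0],"turn":0},
    {"claw":10,"delta_pos":[0,0,0],"turn":0},
    {"claw":10,"delta_pos":[0,0,0],"turn":0},
  ],
)

```text
clock: 8.68
eef_pos: [492.8, -356.2, 73.8]
tcp_rot: [-3.14, -0.0, -0.286]
contact_force: [2.0, 7.5, 3.1]
opening: 0.157
grasp_force: 22.2
```

Emit:
step_arm(
  motion=[
    {"claw":10,"delta_pos":[-1,0,-10],"turn":0},
    {"claw":10,"delta_pos":[-0.3,0,-10],"turn":0},
    {"claw":10,"delta_pos":[0.6,0,-10],"turn":0},
    {"claw":10,"delta_pos":[0,0,0],"turn":0},
  ],
)

```text
clock: 9.02
eef_pos: [492.6, -356.2, 105.0]
tcp_rot: [-3.14, -0.001, -0.287]
contact_force: [3.5, 7.3, -1.0]
opening: 0.158
grasp_force: 21.6
```

Emit:
step_arm(
  motion=[
    {"claw":10,"delta_pos":[1.5,-1,-9.9],"turn":0},
    {"claw":10,"delta_pos":[2.3,0,-9.8],"turn":0},
    {"claw":10,"delta_pos":[3.2,0,-9.5],"turn":0},
    {"claw":10,"delta_pos":[4,0,-9.2],"turn":0},
    {"claw":10,"delta_pos":[4.8,0,-8.8],"turn":0},
    {"claw":10,"delta_pos":[5.5,0,-8.4],"turn":0},
    {"claw":10,"delta_pos":[0,0,0],"turn":0},
  ],
)

```text
clock: 9.6
eef_pos: [514.1, -362.2, 161.2]
tcp_rot: [-3.141, -0.002, -0.286]
contact_force: [2.6, 4.1, -2.8]
opening: 0.154
grasp_force: 20.5
```

Emit:
step_arm(
  motion=[
    {"claw":10,"delta_pos":[6.2,0,-7.9],"turn":0},
    {"claw":10,"delta_pos":[6.9,0,-7.3],"turn":0},
    {"claw":10,"delta_pos":[7.5,0,-6.6],"turn":0},
    {"claw":10,"delta_pos":[8.1,0,-6],"turn":0},
    {"claw":10,"delta_pos":[0,0,0],"turn":0},
  ],
)

```text
clock: 10.02
eef_pos: [542.2, -370.4, 188.8]
tcp_rot: [-3.141, -0.002, -0.286]
contact_force: [0.3, 5.9, -0.9]
opening: 0.153
grasp_force: 20.2
```

Emit:
step_arm(
  motion=[
    {"claw":10,"delta_pos":[8.6,0,-5.2],"turn":0},
    {"claw":10,"delta_pos":[9,0,-4.5],"turn":0},
    {"claw":10,"delta_pos":[9.3,0,-3.7],"turn":0},
    {"claw":10,"delta_pos":[9.6,0,-2.8],"turn":0},
    {"claw":10,"delta_pos":[9.8,0,-2],"turn":0},
    {"claw":10,"delta_pos":[0,0,0],"turn":0},
  ],
)

```text
clock: 10.52
eef_pos: [586.8, -383.2, 206.2]
tcp_rot: [-3.141, -0.002, -0.286]
contact_force: [1.4, 6.4, 3.3]
opening: 0.148
grasp_force: 20.4
```

Emit:
step_arm(
  motion=[
    {"claw":10,"delta_pos":[10,0,-1.1],"turn":0},
    {"claw":10,"delta_pos":[10,0,-0.3],"turn":0},
    {"claw":10,"delta_pos":[10,0,0.6],"turn":0},
    {"claw":10,"delta_pos":[9.9,0,1.5],"turn":0},
    {"claw":10,"delta_pos":[9.8,0,2.3],"turn":0},
    {"claw":10,"delta_pos":[0,0,0],"turn":0},
  ],
)

```text
clock: 11.02
eef_pos: [634.8, -397.1, 203.2]
tcp_rot: [-3.141, -0.002, -0.286]
contact_force: [1.4, 6.1, 3.6]
opening: 0.154
grasp_force: 21.0
```

```bash
python3 to.py 602.3 -388 203; python3 - <<'E'
from rig import *
import cv2
b=grab_frame("side")["img"][130:300,280:430,::-1]
cv2.imwrite("pics/guard.png",cv2.resize(b,None,fx=3.5,fy=3.5,interpolation=2))
E
```

```text
pos [ 634.8 -397.1  203.2] rot [-3.141e+00 -2.000e-03 -2.860e-01] q [-0.56  0.57  1.37  0.    1.2   1.29] open 0.15 t 11.0167 F [1.4 6.1 3.6]
tool delta [-33.8   0.4   0.1]
```

View pics/guard.png

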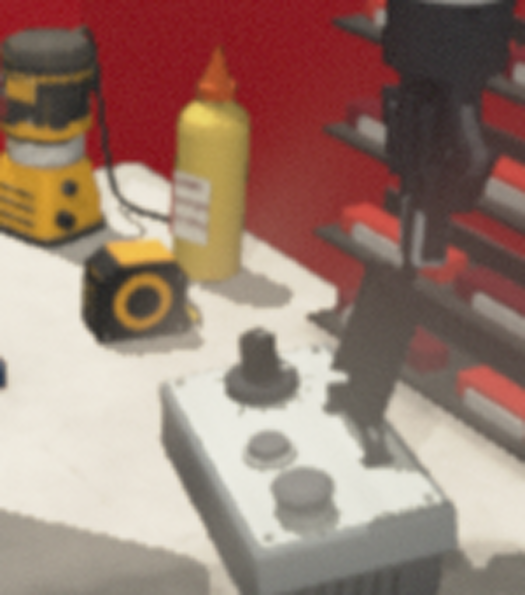

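Emit:
step_arm(
  motion=[
    {"claw":10,"delta_pos":[9.5,0,3.2],"turn":0},
    {"claw":10,"delta_pos":[4,0,2],"turn":0},
    {"claw":10,"delta_pos":[0,0,0],"turn":0},
    {"claw":10,"delta_pos":[0,0,0],"turn":0},
    {"claw":40,"delta_pos":[0,0,0],"turn":0},
    {"claw":40,"delta_pos":[0,0,0],"turn":0},
    {"claw":40,"delta_pos":[0,0,0],"turn":0},
    {"claw":40,"delta_pos":[0,0,0],"turn":0},
  ],
)

```text
clock: 11.73
eef_pos: [645.1, -401.7, 197.1]
tcp_rot: [3.141, -0.0, -0.287]
contact_force: [-0.3, -0.1, -1.0]
opening: 0.466
grasp_force: 0.0
```

Emit:
step_arm(
  motion=[
    {"claw":40,"delta_pos":[0,0,-10],"turn":0},
    {"claw":40,"delta_pos":[0,0,-25],"turn":0},
    {"claw":40,"delta_pos":[0,0,-25],"turn":0},
    {"claw":40,"delta_pos":[-15,0,0],"turn":0},
    {"claw":0,"delta_pos":[-30,0,0],"turn":0},
    {"claw":0,"delta_pos":[-30,0,0],"turn":0},
    {"claw":0,"delta_pos":[-25,0,0],"turn":0},
    {"claw":0,"delta_pos":[0,0,0],"turn":0},
  ],
)

```text
clock: 12.4
eef_pos: [545.2, -371.9, 257.7]
tcp_rot: [3.142, 0.002, -0.287]
contact_force: [0.9, -0.6, 0.1]
opening: -0.0
grasp_force: 0.0
```

```bash
python3 to.py 546.3 -371.7 130; python3 - <<'E'
from rig import *
import cv2
from geo import *
f=grab_frame("side")["img"][:,:,::-1]; cv2.imwrite("pics/side3.png",f)
b=f[130:300,280:430]
cv2.imwrite("pics/guard2.png",cv2.resize(b,None,fx=3.5,fy=3.5,interpolation=2))
print(proj("side",np.array([546.3,-371.7,73.5])))
E
```

```text
pos [ 545.2 -371.9  257.7] rot [ 3.142e+00  2.000e-03 -2.870e-01] q [-0.6   0.39  1.53 -0.    1.22  1.26] open -0.0 t 12.4 F [ 0.9 -0.6  0.1]
tool delta [  1.3  -0.5 127.7]
[355.9398904  255.22079494]
```

View pics/guard2.png

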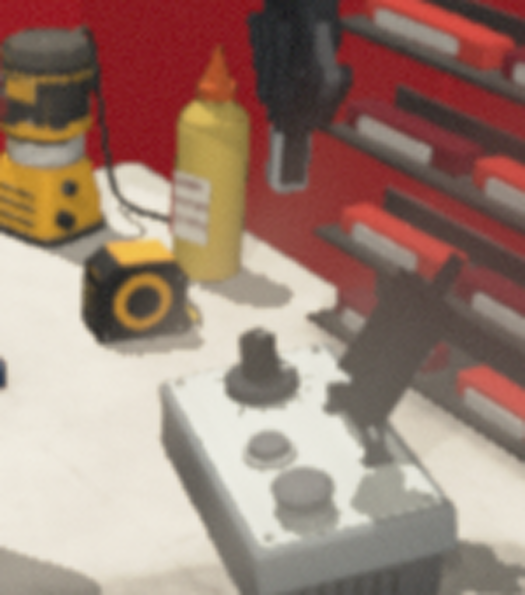

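Emit:
step_arm(
  motion=[
    {"claw":0,"delta_pos":[1,0,20],"turn":0},
    {"claw":0,"delta_pos":[0,0,35],"turn":0},
    {"claw":0,"delta_pos":[0,0,35],"turn":0},
    {"claw":0,"delta_pos":[0,0,35],"turn":0},
    {"claw":0,"delta_pos":[0,0,25],"turn":0},
    {"claw":0,"delta_pos":[0,0,10],"turn":0},
    {"claw":0,"delta_pos":[0,0,0],"turn":0},
    {"claw":0,"delta_pos":[0,0,0],"turn":0},
  ],
)

```text
clock: 13.12
eef_pos: [551.1, -373.6, 97.4]
tcp_rot: [3.141, -0.001, -0.286]
contact_force: [0.1, 0.1, 0.5]
opening: 0.002
grasp_force: 0.0
```

```bash
python3 to.py 546 -372 84
```

```text
pos [ 551.1 -373.6   97.4] rot [ 3.141e+00 -1.000e-03 -2.860e-01] q [-0.6   0.56  1.65 -0.    0.93  1.26] open 0.0 t 13.1167 F [0.1 0.1 0.5]
tool delta [-5.4 -0.1 13.4]
```

Emit:
step_arm(
  motion=[
    {"claw":0,"delta_pos":[-5.5,0,5],"turn":0},
    {"claw":0,"delta_pos":[0,0,5],"turn":0},
    {"claw":0,"delta_pos":[0,0,2],"turn":0},
    {"claw":0,"delta_pos":[0,0,0],"turn":0},
    {"claw":0,"delta_pos":[0,0,0],"turn":0},
  ],
)

```text
clock: 13.53
eef_pos: [545.0, -371.6, 85.2]
tcp_rot: [3.141, -0.001, -0.286]
contact_force: [-0.0, 0.5, 0.3]
opening: -0.002
grasp_force: 0.0
```

Emit:
step_arm(
  motion=[
    {"claw":0,"delta_pos":[0,0,2],"turn":0},
    {"claw":0,"delta_pos":[0,0,0],"turn":0},
    {"claw":0,"delta_pos":[0,0,0],"turn":0},
  ],
)

```text
clock: 13.78
eef_pos: [544.9, -371.5, 82.7]
tcp_rot: [-3.142, -0.0, -0.286]
contact_force: [0.8, 0.3, 0.5]
opening: 0.004
grasp_force: 0.0
```

Emit:
step_arm(
  motion=[
    {"claw":0,"delta_pos":[0,0,2],"turn":0},
    {"claw":0,"delta_pos":[0,0,0],"turn":0},
    {"claw":0,"delta_pos":[0,0,0],"turn":0},
  ],
)

```text
clock: 14.03
eef_pos: [545.2, -371.7, 80.9]
tcp_rot: [3.141, -0.001, -0.286]
contact_force: [1.5, -0.1, 2.6]
opening: 0.003
grasp_force: 1.2
```

Contact begins near z = 82. I'll press on in small increments.

Emit:
step_arm(
  motion=[
    {"claw":0,"delta_pos":[0,0,2],"turn":0},
    {"claw":0,"delta_pos":[0,0,0],"turn":0},
    {"claw":0,"delta_pos":[0,0,0],"turn":0},
  ],
)

```text
clock: 14.28
eef_pos: [545.4, -371.7, 79.0]
tcp_rot: [3.141, -0.001, -0.286]
contact_force: [1.9, 0.0, 3.3]
opening: 0.001
grasp_force: 1.8
```

Emit:
step_arm(
  motion=[
    {"claw":0,"delta_pos":[0,0,2],"turn":0},
    {"claw":0,"delta_pos":[0,0,0],"turn":0},
    {"claw":0,"delta_pos":[0,0,0],"turn":0},
  ],
)

```text
clock: 14.53
eef_pos: [545.5, -371.8, 77.0]
tcp_rot: [3.141, -0.002, -0.286]
contact_force: [3.1, -0.3, 4.5]
opening: -0.0
grasp_force: 2.3
```

Emit:
step_arm(
  motion=[
    {"claw":0,"delta_pos":[0,0,1.5],"turn":0},
    {"claw":0,"delta_pos":[0,0,0],"turn":0},
    {"claw":0,"delta_pos":[0,0,0],"turn":0},
  ],
)

```text
clock: 14.78
eef_pos: [545.7, -371.9, 76.7]
tcp_rot: [3.141, -0.002, -0.286]
contact_force: [0.4, 1.7, 14.6]
opening: 0.002
grasp_force: 7.3
```

Emit:
step_arm(
  motion=[
    {"claw":0,"delta_pos":[0,0,0.5],"turn":0},
    {"claw":0,"delta_pos":[0,0,0],"turn":0},
    {"claw":0,"delta_pos":[0,0,0],"turn":0},
    {"claw":0,"delta_pos":[0,0,0],"turn":0},
  ],
)

```text
clock: 15.12
eef_pos: [545.7, -371.9, 76.6]
tcp_rot: [3.141, -0.002, -0.286]
contact_force: [-1.0, 2.3, 18.5]
opening: 0.002
grasp_force: 9.1
```

Emit:
step_arm(
  motion=[
    {"claw":0,"delta_pos":[0,0,-10],"turn":0},
    {"claw":0,"delta_pos":[0,0,-25],"turn":0},
    {"claw":0,"delta_pos":[0,0,-30],"turn":0},
    {"claw":0,"delta_pos":[0,0,-30],"turn":0},
    {"claw":0,"delta_pos":[-30,20,-20],"turn":0},
    {"claw":0,"delta_pos":[-30,25,0],"turn":0},
    {"claw":0,"delta_pos":[-30,25,0],"turn":0},
    {"claw":0,"delta_pos":[-30,25,0],"turn":0},
  ],
)

```text
clock: 15.78
eef_pos: [400.9, -428.5, 189.6]
tcp_rot: [-3.141, 0.001, -0.285]
contact_force: [-0.8, -0.7, 0.3]
opening: 0.0
grasp_force: 0.0
```

Emit:
step_arm(
  motion=[
    {"claw":0,"delta_pos":[-30,25,0],"turn":0},
    {"claw":0,"delta_pos":[-30,25,0],"turn":0},
    {"claw":0,"delta_pos":[0,20,0],"turn":0},
    {"claw":0,"delta_pos":[0,0,0],"turn":0},
    {"claw":0,"delta_pos":[0,0,0],"turn":0},
  ],
)

```text
clock: 16.2
eef_pos: [324.5, -479.2, 189.2]
tcp_rot: [-3.141, 0.001, -0.288]
contact_force: [0.3, 0.2, 0.8]
opening: 0.001
grasp_force: 0.0
```

```bash
python3 - <<'E'
from rig import *
import cv2
import numpy as np
a=grab_frame("top")["img"][100:205,320:460,::-1]; b=grab_frame("side")["img"][180:300,300:430,::-1]
cv2.imwrite("pics/final.png",np.hstack([cv2.resize(a,(460,345),interpolation=2),cv2.resize(b,(340,345),interpolation=2)]))
E
```

```text
(no output)
```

View pics/final.png

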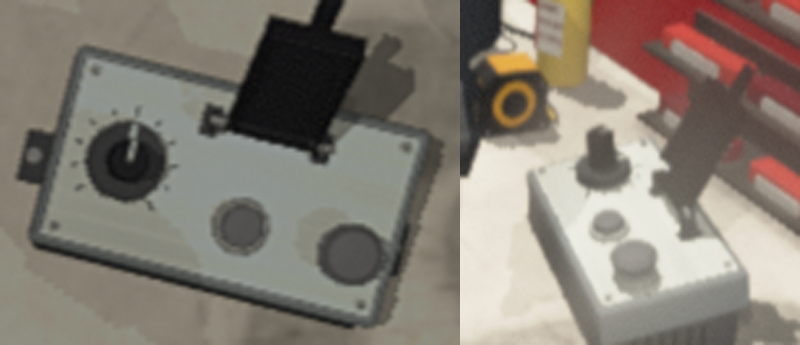

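The picture shows the knob line in line with the ring mark, at about (132,140). The guard is open, at about (305,80), both buttons are out, and the arm is clear.

```bash
python3 -c "
from rig import *
print(sign_off())"
```

```text
the job is handed in; nothing more can be done
None
```

I handed the job in at about 16 s: the knob line is on the ring mark to within roughly 3° by eye, the ring looks unmoved, the guard stands open by itself, the start button was pressed until it bottomed and is out again, and I never went near the stop button or the tools; `sign_off()` gave no verdict.

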